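# Tuck the tool-tray lid under its lapped strip and hold it pressed flat

### The job

Close the loaded tool tray: take the lid by its grip block and slide its long end (the edge farther from the block) under the hinged strip that laps over the tray's raised end, fully home against the end stop and square on the tray, without lifting the strip. Then press the lid flat on the rims against the sprung bar, and finish while still holding it pressed down so that I can clamp it. Leave the other things on the bench alone.

Things in the scene. Friction and masses are not known exactly. Their poses are not given: they have to be found in the camera images.
- tray: Open plywood tray fixed to the bench, 220 (x) by 150 (y) mm; origin under its centre. Rims of the 12 mm side walls and of the near (-x) end are 60 mm above the bench. The far (+x) wall rises to 76 mm as end stop, inner face at x = +98 mm; the lapped strip on it leaves a slot 16 mm high above the rims. Chisels inside. Lid home: its origin at x = +2 mm, y = 0, z = 60 mm here, axes parallel.
- lap (a joint): Angle (rad) of the lapped strip, plywood 55 x 150 x 6 mm, hinged along the tray's outer far edge (tray x = +110 mm, height 76 mm). 0 = lying level, as at the start; grows as its free edge lifts. A light spring (about 2 N at the free edge) holds it down; 0.15 rad (8 mm at the free edge) counts as lifted.
- lap_edge (a point): Middle of the lower free edge of the lapped strip, at tray x = +55 mm, 76 mm above the bench: the mouth of the slot. The strip covers the last 43 mm before the end stop.
- bar (a joint): Travel (m) of the sprung wooden bar (16 mm along x, 110 mm along y) across the tray at tray x = -60 mm. 0 = up, its top 8 mm above the rims; 0.008 = level with the rims; stop at 0.012. It takes 3.6 N to start it and 8.4 N at rim level; the lid's own weight does not push it down.
- lid: Loose plywood lid 190 (x) by 150 (y) by 6 mm, about 0.22 kg, lying flat on the bench, grip block up; origin at the centre of the panel's underside. The wooden grip block stands centred at x = -30 mm: 22 mm along x, 60 mm along y, its top 51 mm above the panel's underside. The lid's +x edge goes under the strip.
- lid_grip (a point): Centre of the lid's grip block, 30 mm above the panel's underside (24 mm above the panel's upper face), at lid x = -30 mm.
- lid_edge (a point): Middle of the lower edge of the lid's long (+x) end, the one to tuck, at lid x = +95 mm.
- lid_near (a point): Middle of the lower edge of the lid's other (-x) end, at lid x = -95 mm.
- glue: Bystander: white plastic glue bottle, 60 mm across, 150 mm tall, standing on the bench; origin at the centre of its base. Leave alone.
- tape: Bystander: roll of masking tape lying flat, 70 mm across, 25 mm tall; origin at the centre of its underside. Leave alone.
- tin: Bystander: open steel tin, 80 mm across, 90 mm tall; origin at the centre of its base. Leave alone.

How it is judged:
By the outcome, as a careful person would: the job done as asked, in the order asked, and still so for the second after the job is handed in, while the arm keeps its last pose, push and grip.
It also fails if it takes over 43 s, if anything falls off the work surface, if the arm or the gripper's body presses on something with over 40 N, if the wrist force passes 120 N, or if a joint passes its speed limit or range.

### The arm

A 6-joint arm with a two-finger parallel gripper is mounted at the origin on the work surface. World frame = base frame: x ahead of the robot, y to its left, z up, the work surface at z = 0. Lengths are in m, angles in degrees, forces in N, time in s.
With the tool pointing down it reaches from about 0.275 to 0.725 m from the base axis. Payload 5.6 kg.
Tool frame: the origin (TCP) lies on the centre line of the jaws, within the pads' length; the fingertips stand 17 mm ahead of it and the grasp point (between the pads) lies 2 mm behind it (bot.finger_overhang is the distance from the TCP to the fingertips, in m); z points along the fingers, y is the direction in which the jaws open and shut (so a half turn about z gives the same grasp; the last joint's range is limited). The gripper opens to 85 mm and grips with 20 to 120 N. Pads are 22 mm wide; open, the fingers measure 114 mm over their backs; the gripper's body (76 mm by 85 mm) begins 54 mm behind the grasp point. The pads swing forward as they close: fully open they stand 13 mm farther back than shut.
Start: joints at [-56.975, 14.616, 6.199, 0, -81.583, -16.306], TCP at [0.158, -0.527, 0.248] pointing down, gripper open.
Joint ranges: [-168.99, 168.99], [-69.2, 112.95], [-62.41, 85.93], [-164.36, 98.24], [-168.68, -3.75], [-174.98, 174.98]. Speed limits (degrees/s): [147.25, 147.25, 180, 180, 180, 180].

### API

Orientations are given as [roll, pitch, yaw] about the fixed x, y, z axes, in that order (R = Rz(yaw) Ry(pitch) Rx(roll)).
In Python, from plant import sensors, vision, bot gives the robot as it stands.
- The arm moves only by the tool arm_command, never from a script. Its argument "commands" is a list of rows, each an object of numbers: "ax", "ay", "az": the turn, a rotation vector about the tool's x, y, z each as a share of 0.1 rad, from -1 to 1; "x", "y", "z": the shift along the tool's x, y, z each as a share of 3 cm, from -1 to 1; "jaw": the opening, from -1 (shut) to 1 (fully open), so that 0 is half open. In form: [{"ax": .., "ay": .., "az": .., "x": .., "y": .., "z": .., "jaw": ..}, ...]. A call has 1 to 8 rows; each row shifts and turns the commanded pose from where the row before left it, along the tool's axes as they then stand; what a row does not reach is not made up. A row lasts 1/12 s, in which the tool goes at most 41.7 mm and 7.16 degrees, less where a joint would pass 70% of its speed; a pose out of reach is approached as far as the arm can. A call with a number of a shift or a turn outside -1 to 1 is refused whole. A call with a gripper value outside its range is refused whole. The fingers move at their own pace and stop on an object; the grip force is fixed at half the most. Time passes only in rows, so rows that do not move let the fingers close. It gives the time, the measured TCP pose, the force and the opening at its end, in the units of the state.
- sensors.read_state(): the state, without advancing time (a new reading comes with each control period).
- vision.camera(name): name is "side" or "top"; returns a dict with "pixels" (420x560x3 uint8, red, green, blue), "fovy" (degrees; the focal length in pixels is half the picture's height over the tangent of half this angle, whatever the lens; pixels are square), "cx", "cy" (the principal point, pixels), "rvec" (rotation vector, rad) and "tvec" (3), from world to camera coordinates, as OpenCV has them. Camera axes: x right, y down, z forward; pixel columns grow to the right and rows downward; lengths in m; the calibration is good to about 2 mm. A picture is of the moment at which its call begins. There is no depth.
- bot.sign_off(): hands the job in, once; it reports no verdict.
The state is a dict: "t": time; "joint_positions": joint angles; "qd": joint speeds; "tau": joint torques, N m; "ee_pos": TCP position; "eef_rot": TCP orientation; "contact_force": force on the tool from outside, world axes, zero at the start; "ft_torque": the same for the moment, N m; "width": finger opening in m.
Only numpy, scipy, OpenCV 4.12 (cv2) and the standard library are available. Lean on these libraries where they do the work, as an engineer would, in place of code of your own. Each camera call takes 0.05 s, during which the arm holds its last target.

## Working session

There is one attempt and no reset: what is moved stays moved. The work goes in short steps, Python scripts to look and compute and a tool call to move; the robot and the scene stay as the last step left them, time stands still between calls to the robot, and variables do not carry over. Pictures are saved under pics/ and viewed, and the job is handed in when it is done.

Besides the shell and the picture viewer there is one more tool, called in YAML: its name, and indented under it one key for each argument. arm_command: Moves the arm, as the interface text tells. Its arguments: {"type":"object","properties":{"commands":{"type":"array","items":{"type":"object","properties":{"ax":{"type":"number"},"ay":{"type":"number"},"az":{"type":"number"},"x":{"type":"number"},"y":{"type":"number"},"z":{"type":"number"},"jaw":{"type":"number"}}}}},"required":["commands"]}

```bash
mkdir -p pics; ls
python3 - <<'E'
from plant import sensors, vision, bot
import cv2
print(sensors.read_state())
for n in ("side","top"):
    c=vision.camera(n); cv2.imwrite(f"pics/{n}0.png",c["pixels"][:,:,::-1]); c.pop("pixels"); print(n,c)
E
```

```text
pics
{'t': 0.0, 'joint_positions': array([-5.69741287e+01,  1.46543944e+01,  6.13167013e+00, -2.60782489e-02,
       -8.15838371e+01, -1.63060464e+01]), 'qd': array([-0.00500345,  0.05460201,  0.06871475, -0.03304215, -0.00054674,
        0.06180801]), 'tau': array([-1.57348044e-03, -3.86627412e+01,  2.37938744e+01,  5.36527097e+00,
       -6.17108104e-03, -1.55393343e-05]), 'ee_pos': array([ 0.15814853, -0.52629526,  0.24739324]), 'eef_rot': array([ 1.79890483e+02, -5.16637179e-03, -1.63284011e+02]), 'contact_force': array([-0.76205097, -0.09621415,  0.08630685]), 'ft_torque': array([0.04299421, 0.01132901, 0.00169476]), 'width': 0.08533164836574145}
side {'fovy': 47.600172346176755, 'cx': 277.94306786167357, 'cy': 214.3768087438358, 'rvec': array([ 0.42597564, -2.69625392,  1.31422734]), 'tvec': array([0.51472298, 0.1740598 , 1.4345357 ])}
top {'fovy': 54.95956463378871, 'cx': 275.6688941564347, 'cy': 208.13413777243304, 'rvec': array([ 2.18998436, -2.20381096,  0.07331742]), 'tvec': array([0.01077611, 0.53141148, 1.15907485])}
```

View pics/side0.png

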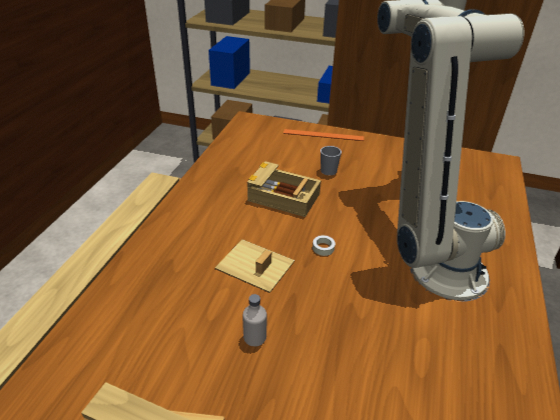

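View pics/top0.png

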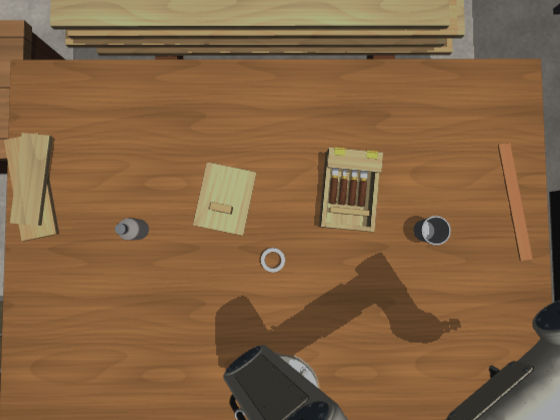

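The top view shows the lid near (225,199) with its block at (221,208), and the tray near (351,190) with the strip at (355,160). The glue is at (130,229), the tape at (272,260) and the tin at (435,230).

```bash
cat > h.py <<'E'
import numpy as np, cv2
from plant import sensors, vision, bot
def cam(n):
    c=vision.camera(n); h=c["pixels"].shape[0]; f=h/2/np.tan(np.radians(c["fovy"]/2))
    c["K"]=np.array([[f,0,c["cx"]],[0,f,c["cy"]],[0,0,1]]); c["R"]=cv2.Rodrigues(c["rvec"])[0]; return c
def ray(c,uv,z):
    uv=np.atleast_2d(np.array(uv,float)); d=(np.linalg.inv(c["K"])@np.c_[uv,np.ones(len(uv))].T).T@c["R"]
    o=-c["R"].T@c["tvec"]; return o+d*((z-o[2])/d[:,2])[:,None]
def proj(c,p):
    return cv2.projectPoints(np.atleast_2d(np.array(p,float)),c["rvec"],c["tvec"],c["K"],None)[0][:,0]
def crop(c,x0,y0,x1,y1,s,name):
    cv2.imwrite(f"pics/{name}.png",cv2.resize(c["pixels"][y0:y1,x0:x1,::-1],None,fx=s,fy=s,interpolation=cv2.INTER_CUBIC))
E
python3 - <<'E'
from h import *
c=cam("top"); crop(c,185,140,395,250,3.8,"t1")
hsv=cv2.cvtColor(c["pixels"],cv2.COLOR_RGB2HSV)
for p in [(240,180),(355,160),(300,180),(221,208),(350,211),(325,190)]: print(p,hsv[p[1],p[0]])
s=cam("side"); crop(s,205,140,345,300,3.7,"s1")
print(hsv.shape, hsv[15])if 0 else 0
hs=cv2.cvtColor(s["pixels"],cv2.COLOR_RGB2HSV)
for p in [(235,265),(262,172),(220,220),(264,262)]: print(p,hs[p[1],p[0]])
E
```

```text
(240, 180) [ 30  69 177]
(355, 160) [ 20  91 177]
(300, 180) [ 14 147 154]
(221, 208) [ 20 100 176]
(350, 211) [ 21  97 177]
(325, 190) [ 24  81 171]
(235, 265) [ 22 111 223]
(262, 172) [ 21 115 204]
(220, 220) [ 14 191 175]
(264, 262) [ 16 150  75]
```

View pics/t1.png

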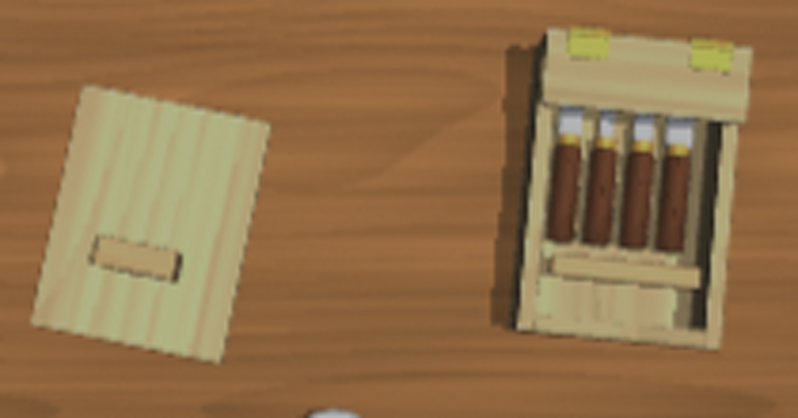

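View pics/s1.png

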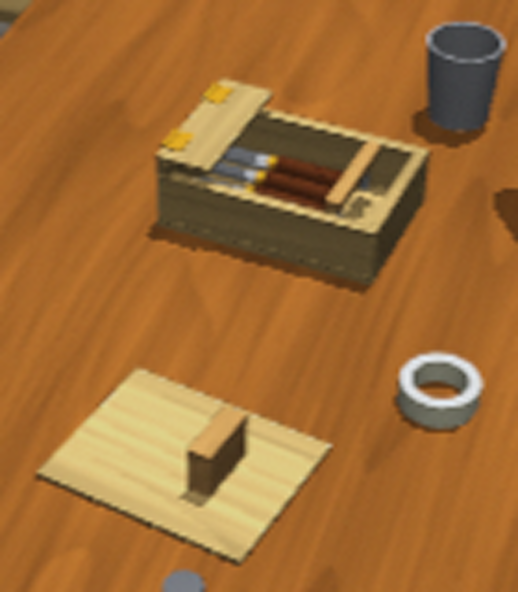

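The lid's corners appear at crop (85,87), (270,123), (222,362) and (32,325), with the block toward the image-bottom end. The tray strip is at the top, with its hinges facing image-up. Next I'll get metric fits.

```bash
cat >> h.py <<'E'
def lightmask(c):
    hsv=cv2.cvtColor(c["pixels"],cv2.COLOR_RGB2HSV).astype(int)
    return ((hsv[...,1]<125)&(hsv[...,0]>=17)&(hsv[...,2]>110)).astype(np.uint8)*255
def blob(m,uv,roi=None):
    if roi is not None:
        k=np.zeros_like(m); x0,y0,x1,y1=roi; k[y0:y1,x0:x1]=255; m=m&k
    m=cv2.morphologyEx(m,cv2.MORPH_CLOSE,np.ones((3,3)))
    cs,_=cv2.findContours(m,cv2.RETR_EXTERNAL,cv2.CHAIN_APPROX_NONE)
    cs=[k for k in cs if cv2.pointPolygonTest(k,tuple(map(float,uv)),False)>=0]
    return cs[0][:,0].astype(float) if cs else None
def rect(c,ct,z):
    p=ray(c,ct,z)[:,:2]; return cv2.minAreaRect((p*1000).astype(np.float32)),p
E
python3 - <<'E'
from h import *
c=cam("top"); m=lightmask(c)
b=blob(m,(240,180),(180,150,300,245)); print("lid top",rect(c,b,.006)[0])
b=blob(m,(355,160),(312,140,395,235)); r,p=rect(c,b,.07); print("tray blob",r, b.min(0),b.max(0))
s=cam("side"); ms=lightmask(s); cv2.imwrite("pics/ms.png",np.hstack([m[130:250,170:400],ms[140:300,200:430][:120]]))
b=blob(ms,(235,265),(205,230,310,300)); print("lid side", rect(s,b,.006)[0] if b is not None else None)
# manual corners of tray, top
P=lambda l:[(185+x/3.8-.37,140+y/3.8-.37) for x,y in l]
print("strip z82",ray(c,P([(547,28),(752,48),(747,121),(541,103)]),.082))
print("near rim outer z60",ray(c,P([(516,330),(718,348)]),.06))
print("bar ends z68",ray(c,P([(552,265),(700,279)]),.068))
S=lambda l:[(205+x/3.7-.37,140+y/3.7-.37) for x,y in l]
print("side strip z82",ray(s,S([(157,155),(222,79),(273,92),(210,171)]),.082))
print("side near rim z60",ray(s,S([(430,151),(377,234)]),.06))
print("side lid", ray(s,S([(138,368),(331,446),(241,563),(38,476)]),.006))
E
```

```text
lid top ((562.372802734375, 157.32913208007812), (150.99606323242188, 192.2803497314453), 78.0208969116211)
tray blob ((580.4287109375, -204.0028076171875), (153.83021545410156, 225.450439453125), 83.60343170166016) [321. 147.] [382. 231.]
lid side ((563.5599975585938, 158.28765869140625), (149.4194793701172, 190.10504150390625), 78.03114318847656)
strip z82 [[ 0.69637716 -0.13959865  0.082     ]
 [ 0.68094961 -0.28908894  0.082     ]
 [ 0.62736712 -0.28427704  0.082     ]
 [ 0.64131717 -0.13445664  0.082     ]]
near rim outer z60 [[ 0.47684984 -0.11678107  0.06      ]
 [ 0.4626684  -0.26530415  0.06      ]]
bar ends z68 [[ 0.52409962 -0.14280043  0.068     ]
 [ 0.51318139 -0.25111699  0.068     ]]
side strip z82 [[ 0.69731847 -0.14177371  0.082     ]
 [ 0.68271392 -0.28859269  0.082     ]
 [ 0.62763967 -0.28239889  0.082     ]
 [ 0.64214021 -0.13329742  0.082     ]]
side near rim z60 [[ 0.46296503 -0.26477787  0.06      ]
 [ 0.47761565 -0.11856054  0.06      ]]
side lid [[0.63978824 0.06541832 0.006     ]
 [0.4549766  0.10547207 0.006     ]
 [0.48515719 0.25176588 0.006     ]
 [0.6691317  0.21449637 0.006     ]]
```

View pics/ms.png

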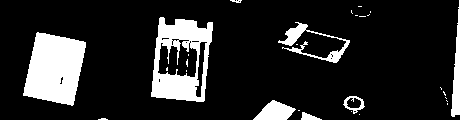

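The lid centre is about (0.563, 0.158) with yaw −12.0°, and both cameras agree to about 1 mm. The tray centre is about (0.580, −0.203) with yaw about −5.8°. I'll turn the wrist first (+61°), then travel.

arm_command:
  commands:
    - {"az": -1,"jaw": 1}
    - {"az": -1,"jaw": 1}
    - {"az": -1,"jaw": 1}
    - {"az": -1,"jaw": 1}
    - {"az": -1,"jaw": 1}
    - {"az": -1,"jaw": 1}
    - {"az": -1,"jaw": 1}
    - {"az": -1,"jaw": 1}

```text
schema error: expected keys ax, ay, az, x, y, z, jaw
```

arm_command:
  commands:
    - {"az": -1,"jaw": 1}
    - {"az": -1,"jaw": 1}
    - {"az": -0.7,"jaw": 1}
    - {"jaw": 1}

```text
schema error: expected keys ax, ay, az, x, y, z, jaw
```

```bash
cat >> h.py <<'E'
from scipy.spatial.transform import Rotation as Ro
def totool(target,rpy=None):
    s=sensors.read_state(); R=Ro.from_euler("xyz",s["eef_rot"] if rpy is None else rpy,degrees=True)
    d=np.array(target)-s["ee_pos"]; return R.inv().apply(d)/0.03
def show():
    s=sensors.read_state(); print("t %.2f"%s["t"],"pos",s["ee_pos"].round(4),"rot",s["eef_rot"].round(2),"F",s["contact_force"].round(1),"M",s["ft_torque"].round(2),"w %.4f"%s["width"])
E
python3 - <<'E'
from h import *
show()
c=cam("top"); P=[(185+136/3.8-.37,140+259/3.8-.37)]; print("block top",ray(c,P,.051))
a=np.radians(-12.0); l=np.array([.563,.1578]); g=l+[-.03*np.cos(a),-.03*np.sin(a)]; print("grip",g)
print("rows to above",totool([*g,.15],[180,0,-102]))
print(bot.finger_overhang)
# tray axis fits from bystanders
for n,uv,z in(("tape",(272,260),.02),("tin",(437,230),.09),("glue",(122,229),.15)): print(n,ray(c,[uv],z)[0])
E
```

```text
t 0.30 pos [ 0.1582 -0.5266  0.248 ] rot [ 179.96   -0.   -163.28] F [ 0.3 -0.7  0.1] M [-0.02 -0.03  0.  ] w 0.0859
block top [[0.53133025 0.16335946 0.051     ]]
grip [0.53365557 0.16403735]
rows to above [-25.12108986  -7.45443411   3.26917381]
0.017
tape [0.38190149 0.01900562 0.02      ]
tin [ 0.46486342 -0.43099196  0.09      ]
glue [0.47266343 0.4020637  0.15      ]
```

arm_command:
  commands:
    - {"ax": 0,"ay": 0,"az": -1,"x": 0,"y": 0,"z": 0,"jaw": 1}
    - {"ax": 0,"ay": 0,"az": -1,"x": 0,"y": 0,"z": 0,"jaw": 1}
    - {"ax": 0,"ay": 0,"az": -1,"x": 0,"y": 0,"z": 0,"jaw": 1}
    - {"ax": 0,"ay": 0,"az": -1,"x": 0,"y": 0,"z": 0,"jaw": 1}
    - {"ax": 0,"ay": 0,"az": -1,"x": 0,"y": 0,"z": 0,"jaw": 1}
    - {"ax": 0,"ay": 0,"az": -1,"x": 0,"y": 0,"z": 0,"jaw": 1}
    - {"ax": 0,"ay": 0,"az": -1,"x": 0,"y": 0,"z": 0,"jaw": 1}
    - {"ax": 0,"ay": 0,"az": -1,"x": 0,"y": 0,"z": 0,"jaw": 1}

```text
t: 1.02
ee_pos: [0.1583, -0.5267, 0.2482]
eef_rot: [180.0, 0.0, -117.2]
contact_force: [0.4, 0.5, -0.7]
width: 0.0854
```

arm_command:
  commands:
    - {"ax": 0,"ay": 0,"az": -1,"x": 0,"y": 0,"z": 0,"jaw": 1}
    - {"ax": 0,"ay": 0,"az": -1,"x": 0,"y": 0,"z": 0,"jaw": 1}
    - {"ax": 0,"ay": 0,"az": -0.7,"x": 0,"y": 0,"z": 0,"jaw": 1}
    - {"ax": 0,"ay": 0,"az": 0,"x": -1,"y": -0.3,"z": 0,"jaw": 1}
    - {"ax": 0,"ay": 0,"az": 0,"x": -1,"y": -0.3,"z": 0,"jaw": 1}
    - {"ax": 0,"ay": 0,"az": 0,"x": -1,"y": -0.3,"z": 0,"jaw": 1}
    - {"ax": 0,"ay": 0,"az": 0,"x": -1,"y": -0.3,"z": 0,"jaw": 1}
    - {"ax": 0,"ay": 0,"az": 0,"x": -1,"y": -0.3,"z": 0,"jaw": 1}

```text
t: 1.68
ee_pos: [0.2337, -0.388, 0.2483]
eef_rot: [-180.0, 0.0, -102.0]
contact_force: [-0.2, 0.1, 0.2]
width: 0.0854
```

arm_command:
  commands:
    - {"ax": 0,"ay": 0,"az": 0,"x": -1,"y": -0.3,"z": 0,"jaw": 1}
    - {"ax": 0,"ay": 0,"az": 0,"x": -1,"y": -0.3,"z": 0,"jaw": 1}
    - {"ax": 0,"ay": 0,"az": 0,"x": -1,"y": -0.3,"z": 0,"jaw": 1}
    - {"ax": 0,"ay": 0,"az": 0,"x": -1,"y": -0.3,"z": 0,"jaw": 1}
    - {"ax": 0,"ay": 0,"az": 0,"x": -1,"y": -0.3,"z": 0,"jaw": 1}
    - {"ax": 0,"ay": 0,"az": 0,"x": -1,"y": -0.3,"z": 0,"jaw": 1}
    - {"ax": 0,"ay": 0,"az": 0,"x": -1,"y": -0.3,"z": 0,"jaw": 1}
    - {"ax": 0,"ay": 0,"az": 0,"x": -1,"y": -0.3,"z": 0,"jaw": 1}

```text
t: 2.35
ee_pos: [0.354, -0.168, 0.2486]
eef_rot: [-180.0, 0.0, -102.0]
contact_force: [1.0, -1.5, -0.0]
width: 0.0854
```

arm_command:
  commands:
    - {"ax": 0,"ay": 0,"az": 0,"x": -1,"y": -0.3,"z": 0.2,"jaw": 1}
    - {"ax": 0,"ay": 0,"az": 0,"x": -1,"y": -0.3,"z": 0.2,"jaw": 1}
    - {"ax": 0,"ay": 0,"az": 0,"x": -1,"y": -0.3,"z": 0.2,"jaw": 1}
    - {"ax": 0,"ay": 0,"az": 0,"x": -1,"y": -0.3,"z": 0.2,"jaw": 1}
    - {"ax": 0,"ay": 0,"az": 0,"x": -1,"y": -0.3,"z": 0.2,"jaw": 1}
    - {"ax": 0,"ay": 0,"az": 0,"x": -1,"y": -0.3,"z": 0.2,"jaw": 1}
    - {"ax": 0,"ay": 0,"az": 0,"x": -1,"y": -0.3,"z": 0.2,"jaw": 1}
    - {"ax": 0,"ay": 0,"az": 0,"x": -1,"y": -0.3,"z": 0.2,"jaw": 1}

```text
t: 3.02
ee_pos: [0.4743, 0.0519, 0.2001]
eef_rot: [-180.0, 0.0, -102.0]
contact_force: [0.5, 0.0, 0.4]
width: 0.0855
```

arm_command:
  commands:
    - {"ax": 0,"ay": 0,"az": 0,"x": -1,"y": -0.3,"z": 0.2,"jaw": 1}
    - {"ax": 0,"ay": 0,"az": 0,"x": 0,"y": 0,"z": 0,"jaw": 1}
    - {"ax": 0,"ay": 0,"az": 0,"x": 0,"y": 0,"z": 0,"jaw": 1}

```text
t: 3.27
ee_pos: [0.489, 0.0789, 0.1934]
eef_rot: [179.9, -0.1, -101.9]
contact_force: [-0.2, -0.5, 0.4]
width: 0.0852
```

Run:
```python
from h import *
show(); print(totool([.5332,.1639,.10],[180,0,-102])); show()
```

```text
t 3.27 pos [0.489  0.0789 0.1934] rot [ 1.7992e+02 -6.0000e-02 -1.0186e+02] F [-0.2 -0.5  0.4] M [-0.03  0.05  0.  ] w 0.0852
[-3.07905631 -0.85212521  3.11388503]
t 3.27 pos [0.489  0.0789 0.1934] rot [ 1.7992e+02 -6.0000e-02 -1.0186e+02] F [-0.2 -0.5  0.4] M [-0.03  0.05  0.  ] w 0.0852
```

arm_command:
  commands:
    - {"ax": 0,"ay": 0,"az": 0,"x": -1,"y": -0.28,"z": 0.5,"jaw": 1}
    - {"ax": 0,"ay": 0,"az": 0,"x": -1,"y": -0.28,"z": 0.5,"jaw": 1}
    - {"ax": 0,"ay": 0,"az": 0,"x": -1,"y": -0.28,"z": 0.5,"jaw": 1}
    - {"ax": 0,"ay": 0,"az": 0,"x": -0.08,"y": -0.01,"z": 1,"jaw": 1}
    - {"ax": 0,"ay": 0,"az": 0,"x": 0,"y": 0,"z": 0.6,"jaw": 1}
    - {"ax": 0,"ay": 0,"az": 0,"x": 0,"y": 0,"z": 0,"jaw": 1}
    - {"ax": 0,"ay": 0,"az": 0,"x": 0,"y": 0,"z": 0,"jaw": 1}

```text
t: 3.85
ee_pos: [0.5327, 0.1618, 0.1014]
eef_rot: [180.0, -0.1, -102.0]
contact_force: [0.9, 0.0, 1.6]
width: 0.0855
```

Run:
```python
from h import *
show(); c=cam("top"); crop(c,185,140,300,250,5,"t2"); s=cam("side"); crop(s,205,200,325,300,5,"s2")
print(totool([.5332,.1639,.026],[180,0,-102]))
```

```text
t 3.85 pos [0.5327 0.1618 0.1014] rot [ 1.7996e+02 -9.0000e-02 -1.0200e+02] F [0.9 0.  1.6] M [ 0.02 -0.05  0.05] w 0.0855
[-0.03816365  0.03437138  2.57904818]
```

View pics/s2.png

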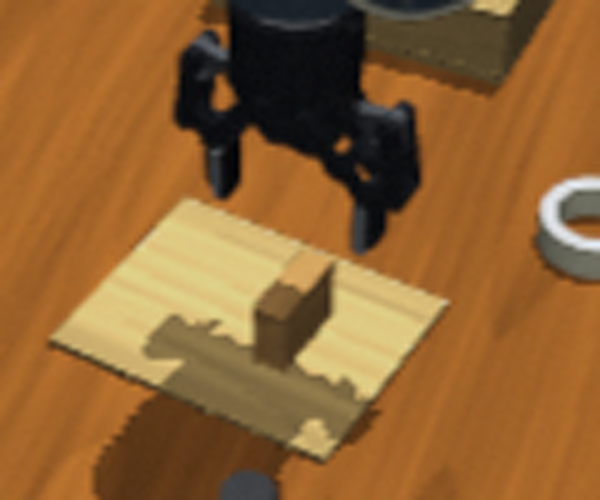

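View pics/t2.png

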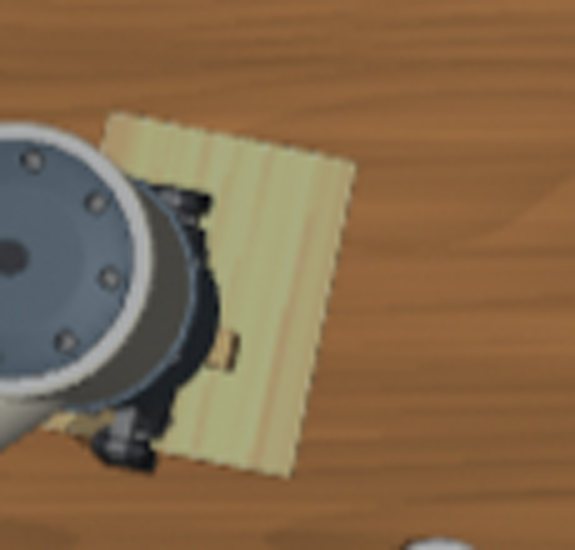

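The gripper is above the block with the jaws either side of it along lid x. I'll descend and grip.

arm_command:
  commands:
    - {"ax": 0,"ay": 0,"az": 0,"x": -0.04,"y": 0.03,"z": 1,"jaw": 1}
    - {"ax": 0,"ay": 0,"az": 0,"x": 0,"y": 0,"z": 1,"jaw": 1}
    - {"ax": 0,"ay": 0,"az": 0,"x": 0,"y": 0,"z": 0.5,"jaw": 1}
    - {"ax": 0,"ay": 0,"az": 0,"x": 0,"y": 0,"z": 0,"jaw": 0}
    - {"ax": 0,"ay": 0,"az": 0,"x": 0,"y": 0,"z": 0,"jaw": 0}
    - {"ax": 0,"ay": 0,"az": 0,"x": 0,"y": 0,"z": 0,"jaw": -0.3}
    - {"ax": 0,"ay": 0,"az": 0,"x": 0,"y": 0,"z": 0,"jaw": -0.3}
    - {"ax": 0,"ay": 0,"az": 0,"x": 0,"y": 0,"z": 0,"jaw": -0.3}

```text
t: 4.62
ee_pos: [0.5334, 0.1648, 0.0281]
eef_rot: [-179.9, 0.1, -102.0]
contact_force: [-0.3, 0.1, 0.5]
width: 0.0296
```

arm_command:
  commands:
    - {"ax": 0,"ay": 0,"az": 0,"x": 0,"y": 0,"z": 0,"jaw": -1}
    - {"ax": 0,"ay": 0,"az": 0,"x": 0,"y": 0,"z": 0,"jaw": -1}
    - {"ax": 0,"ay": 0,"az": 0,"x": 0,"y": 0,"z": 0,"jaw": -1}
    - {"ax": 0,"ay": 0,"az": 0,"x": 0,"y": 0,"z": 0,"jaw": -1}
    - {"ax": 0,"ay": 0,"az": 0,"x": 0,"y": 0,"z": 0,"jaw": -1}
    - {"ax": 0,"ay": 0,"az": 0,"x": 0,"y": 0,"z": 0,"jaw": -1}

```text
t: 5.12
ee_pos: [0.5333, 0.1647, 0.0278]
eef_rot: [-179.9, 0.1, -102.0]
contact_force: [-0.8, -0.0, 6.5]
width: 0.021
```

Run:
```python
from h import *
show()
c=cam("top");s=cam("side"); crop(s,205,200,325,300,5,"s3");m=lightmask(c); crop(c,185,140,300,250,5,"t3")
```

```text
t 5.12 pos [0.5333 0.1647 0.0278] rot [-1.7987e+02  8.0000e-02 -1.0195e+02] F [-0.8 -0.   6.5] M [0.03 0.4  0.04] w 0.0210
```

View pics/s3.png

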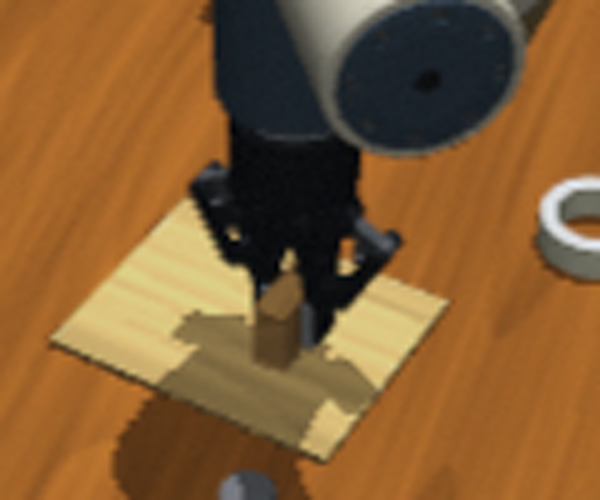

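View pics/t3.png

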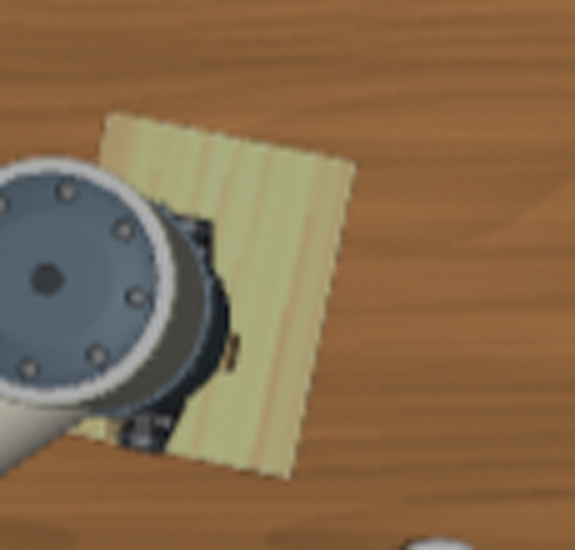

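Gripped, at a width of 21 mm, and the lid hasn't shifted. I'll lift it, yaw +6.2° to match the tray, and check.

arm_command:
  commands:
    - {"ax": 0,"ay": 0,"az": 0,"x": 0,"y": 0,"z": -0.3,"jaw": -1}
    - {"ax": 0,"ay": 0,"az": 0,"x": 0,"y": 0,"z": -0.7,"jaw": -1}
    - {"ax": 0,"ay": 0,"az": -0.36,"x": 0,"y": 0,"z": -1,"jaw": -1}
    - {"ax": 0,"ay": 0,"az": -0.36,"x": 0,"y": 0,"z": -1,"jaw": -1}
    - {"ax": 0,"ay": 0,"az": -0.36,"x": 0,"y": 0,"z": -1,"jaw": -1}
    - {"ax": 0,"ay": 0,"az": 0,"x": 0,"y": 0,"z": 0,"jaw": -1}
    - {"ax": 0,"ay": 0,"az": 0,"x": 0,"y": 0,"z": 0,"jaw": -1}

```text
t: 5.8
ee_pos: [0.5329, 0.1648, 0.1482]
eef_rot: [-179.9, 0.1, -95.8]
contact_force: [-0.8, 0.3, -4.4]
width: 0.0213
```

```bash
cat >> h.py <<'E'
T0=np.array([.5797,-.2031]); TY=-5.8
def tray2w(x,y,z):
    a=np.radians(TY); return np.array([T0[0]+x*np.cos(a)-y*np.sin(a),T0[1]+x*np.sin(a)+y*np.cos(a),z])
def w2tray(p):
    p=np.atleast_2d(p); a=np.radians(TY); d=p[:,:2]-T0; return np.c_[d[:,0]*np.cos(a)+d[:,1]*np.sin(a),-d[:,0]*np.sin(a)+d[:,1]*np.cos(a),p[:,2]]
E
python3 - <<'E'
from h import *
show()
print(tray2w(-.0824,.0006,.148),totool(tray2w(-.0824,.0006,.148)))
E
```

```text
t 5.80 pos [0.5329 0.1648 0.1482] rot [-1.7985e+02  1.5000e-01 -9.5800e+01] F [-0.8  0.3 -4.4] M [-0.02  0.14 -0.01] w 0.0213
[ 0.49778246 -0.19417603  0.148     ] [12.02250383 -0.04580549 -0.02351763]
```

arm_command:
  commands:
    - {"ax": 0,"ay": 0,"az": 0,"x": 0.4,"y": 0,"z": 0,"jaw": -1}
    - {"ax": 0,"ay": 0,"az": 0,"x": 0.8,"y": 0,"z": 0,"jaw": -1}
    - {"ax": 0,"ay": 0,"az": 0,"x": 1,"y": 0,"z": 0,"jaw": -1}
    - {"ax": 0,"ay": 0,"az": 0,"x": 1,"y": 0,"z": 0,"jaw": -1}
    - {"ax": 0,"ay": 0,"az": 0,"x": 1,"y": 0,"z": 0,"jaw": -1}
    - {"ax": 0,"ay": 0,"az": 0,"x": 1,"y": 0,"z": 0,"jaw": -1}
    - {"ax": 0,"ay": 0,"az": 0,"x": 1,"y": 0,"z": 0,"jaw": -1}
    - {"ax": 0,"ay": 0,"az": 0,"x": 1,"y": 0,"z": 0,"jaw": -1}

```text
t: 6.47
ee_pos: [0.5086, -0.0525, 0.1446]
eef_rot: [179.8, -0.0, -95.8]
contact_force: [0.9, -0.3, -2.7]
width: 0.0217
```

arm_command:
  commands:
    - {"ax": 0,"ay": 0,"az": 0,"x": 1,"y": 0,"z": 0,"jaw": -1}
    - {"ax": 0,"ay": 0,"az": 0,"x": 1,"y": 0,"z": 0,"jaw": -1}
    - {"ax": 0,"ay": 0,"az": 0,"x": 1,"y": 0,"z": 0,"jaw": -1}
    - {"ax": 0,"ay": 0,"az": 0,"x": 0.8,"y": -0.05,"z": 0,"jaw": -1}
    - {"ax": 0,"ay": 0,"az": 0,"x": 0.5,"y": 0,"z": 0,"jaw": -1}
    - {"ax": 0,"ay": 0,"az": 0,"x": 0.5,"y": 0,"z": 0,"jaw": -1}
    - {"ax": 0,"ay": 0,"az": 0,"x": 0,"y": 0,"z": 0,"jaw": -1}
    - {"ax": 0,"ay": 0,"az": 0,"x": 0,"y": 0,"z": 0,"jaw": -1}

```text
t: 7.13
ee_pos: [0.496, -0.1946, 0.1446]
eef_rot: [179.8, 0.0, -95.9]
contact_force: [-0.2, -0.5, -2.3]
width: 0.0215
```

Run:
```python
from h import *
show(); print(totool(tray2w(-.0824,.0006,.101)))
c=cam("top");s=cam("side"); crop(c,290,120,430,240,5,"t4"); crop(s,225,110,365,230,5,"s4")
```

```text
t 7.13 pos [ 0.496  -0.1946  0.1446] rot [ 1.7979e+02  3.0000e-02 -9.5920e+01] F [-0.2 -0.5 -2.3] M [ 0.05  0.01 -0.02] w 0.0215
[-0.01985759 -0.06321915  1.45468949]
```

View pics/t4.png

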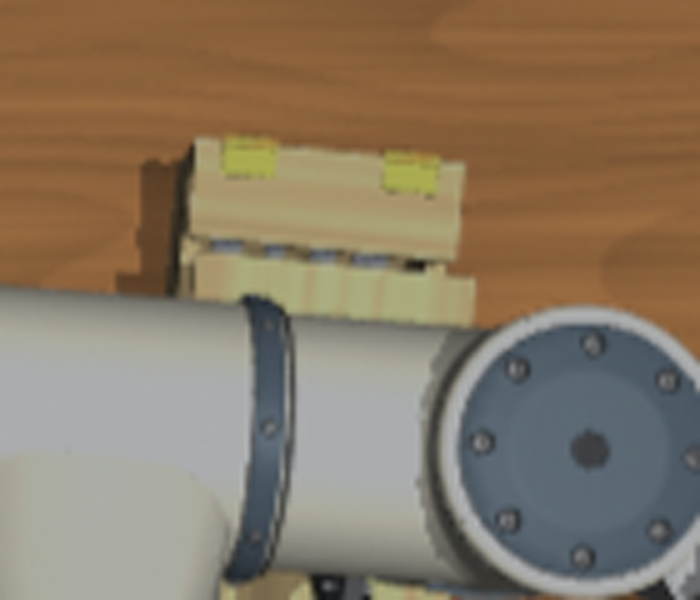

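View pics/s4.png

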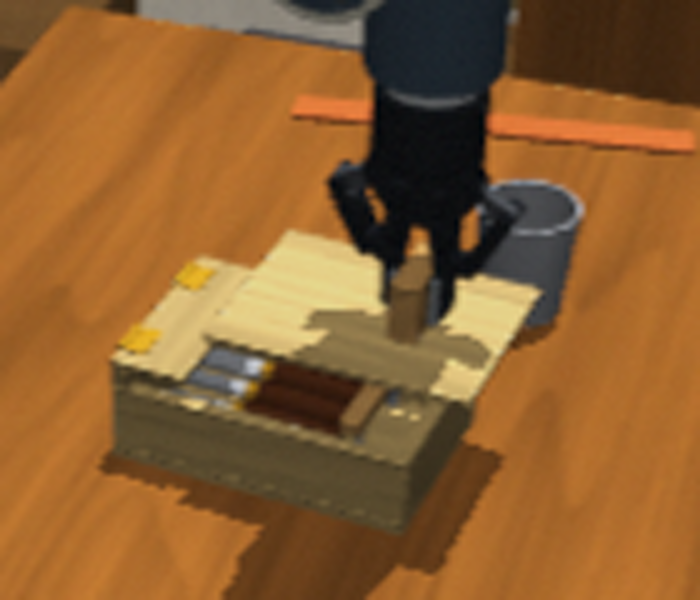

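The lid is level above the tray. Its nose corners appear at top-crop (197,253) and (477,280), and the strip's free edge at (187,234) to (457,261). I'll convert these to tray coordinates.

Run:
```python
from h import *
c=cam("top");s=cam("side")
P=lambda l,ox,oy:[(ox+(x+.5)/5-.5,oy+(y+.5)/5-.5) for x,y in l]
f=lambda n,c,l,ox,oy,z: print(n,(w2tray(ray(c,P(l,ox,oy),z))*1000)[:,:2].round(1).tolist())
f("top nose",c,[(197,253),(477,280)],290,120,.1228)
f("top strip free",c,[(187,235),(457,262)],290,120,.082)
f("top strip outer",c,[(196,138),(465,163)],290,120,.082)
f("side lid FL,FR,NR,NL",s,[(207,335),(290,231),(543,291),(462,401)],225,110,.1228)
f("side strip outerL,outerR, freeL",s,[(112,357),(203,256),(186,380)],225,110,.082)
```

```text
top nose [[38.6, 73.4], [38.5, -76.4]]
top strip free [[54.7, 74.5], [54.1, -75.5]]
top strip outer [[109.2, 74.3], [109.6, -75.5]]
side lid FL,FR,NR,NL [[39.2, 73.2], [40.4, -74.0], [-149.3, -75.3], [-142.2, 73.4]]
side strip outerL,outerR, freeL [[112.4, 70.1], [109.7, -76.7], [54.4, 73.8]]
```

arm_command:
  commands:
    - {"ax": -0.4,"ay": 0,"az": 0,"x": -0.03,"y": 0,"z": 0,"jaw": -1}
    - {"ax": -0.4,"ay": 0,"az": 0,"x": 0,"y": 0,"z": 0,"jaw": -1}
    - {"ax": 0,"ay": 0,"az": 0,"x": 0,"y": 0,"z": 0,"jaw": -1}
    - {"ax": 0,"ay": 0,"az": 0,"x": 0,"y": 0,"z": 0,"jaw": -1}

```text
t: 7.67
ee_pos: [0.4981, -0.1925, 0.1458]
eef_rot: [175.4, 0.0, -95.7]
contact_force: [0.6, -0.5, -3.0]
width: 0.0212
```

Run:
```python
from h import *
show(); s=sensors.read_state(); print(w2tray(s["ee_pos"])*1000); 
R=Ro.from_euler("xyz",s["eef_rot"],degrees=True); a=np.radians(TY)
print("tool y in tray", (Ro.from_euler("z",-TY,degrees=True)*R).as_matrix().round(4))
print(totool(tray2w(-.0824,.0007,.101)), "per 30mm +x", R.inv().apply([np.cos(a),np.sin(a),0]))
```

```text
t 7.67 pos [ 0.4981 -0.1925  0.1458] rot [ 1.7543e+02  1.0000e-02 -9.5740e+01] F [ 0.6 -0.5 -3. ] M [-0.01 -0.27  0.02] w 0.0212
[[-82.27563231   2.25269285 145.82239037]]
tool y in tray [[ 1.100e-03 -9.968e-01 -7.960e-02]
 [-1.000e+00 -1.100e-03  1.000e-04]
 [-2.000e-04  7.960e-02 -9.968e-01]]
[ 0.05210395 -0.11474266  1.4896608 ] per 30mm +x [ 0.00107158 -0.99682615 -0.07960195]
```

arm_command:
  commands:
    - {"ax": 0,"ay": 0,"az": 0,"x": 0,"y": 0,"z": 0,"jaw": -1}
    - {"ax": 0,"ay": 0,"az": 0,"x": 0,"y": 0,"z": 0,"jaw": -1}
    - {"ax": 0,"ay": 0,"az": 0,"x": 0,"y": 0,"z": 0,"jaw": -1}

```text
t: 7.92
ee_pos: [0.4974, -0.193, 0.1465]
eef_rot: [175.5, 0.0, -95.8]
contact_force: [0.3, 0.5, -2.1]
width: 0.0213
```

Run:
```python
from h import *
for i in range(4):
    show(); print(w2tray(sensors.read_state()["ee_pos"])*1000); 
    if i<3: c=cam("side")
c=cam("top");s=cam("side"); crop(c,290,120,430,240,5,"t5"); crop(s,225,110,365,230,5,"s5")
```

```text
t 7.92 pos [ 0.4974 -0.193   0.1465] rot [175.46   0.   -95.78] F [ 0.3  0.5 -2.1] M [-0.05 -0.15 -0.01] w 0.0213
[[-82.87624652   1.71095879 146.46798645]]
t 7.97 pos [ 0.4975 -0.1931  0.1465] rot [175.45   0.   -95.78] F [ 1.  -0.4 -3. ] M [-0.   -0.28  0.01] w 0.0212
[[-82.83925799   1.67578507 146.49179257]]
t 8.02 pos [ 0.4975 -0.1931  0.1465] rot [175.45   0.   -95.79] F [-0.3 -0.3 -3.4] M [-0.06 -0.23 -0.02] w 0.0214
[[-82.79425749   1.6259133  146.49531261]]
t 8.07 pos [ 0.4975 -0.1931  0.1465] rot [175.44   0.   -95.79] F [ 0.3 -0.8 -2.7] M [-0.04 -0.3  -0.  ] w 0.0215
[[-82.77666911   1.61437954 146.45574199]]
```

View pics/t5.png

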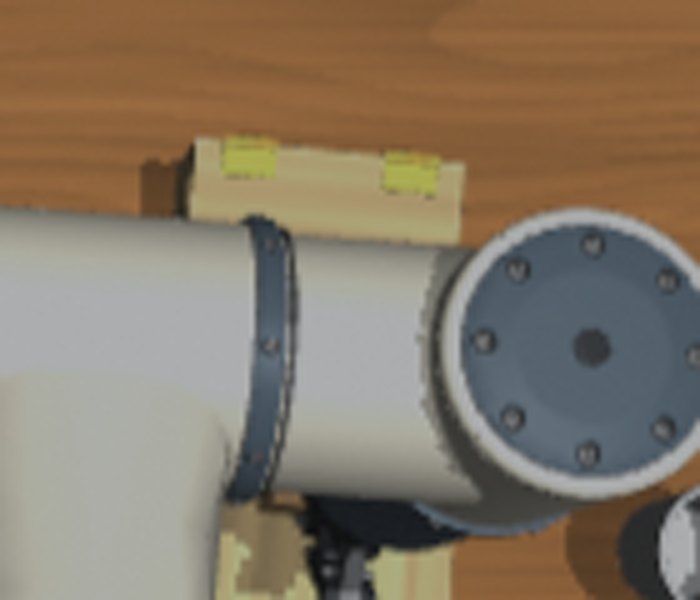

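View pics/s5.png

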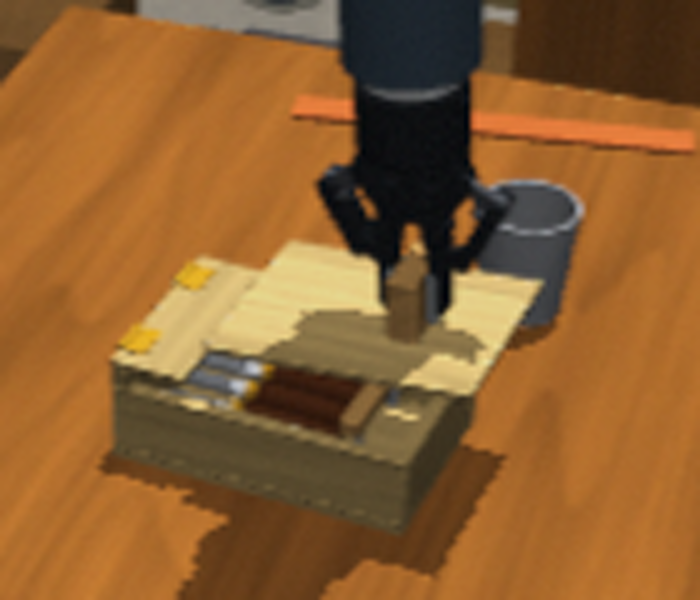

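Run:
```python
from h import *
c=cam("top");s=cam("side")
P=lambda l,ox,oy:[(ox+(x+.5)/5-.5,oy+(y+.5)/5-.5) for x,y in l]
f=lambda n,c,l,ox,oy,z: print(n,(w2tray(ray(c,P(l,ox,oy),z))*1000)[:,:2].round(1).tolist())
f("side far",s,[(207,350),(292,242)],225,110,.1148)
f("side near",s,[(543,283),(462,393)],225,110,.130)
crop(c,300,200,420,290,5,"t6"); show()
```

```text
side far [[36.7, 78.8], [38.1, -72.9]]
side near [[-149.0, -74.0], [-142.2, 74.7]]
t 8.27 pos [ 0.4976 -0.1931  0.1463] rot [175.43   0.   -95.79] F [ 0.1 -0.3 -1.9] M [-0.05 -0.26 -0.04] w 0.0213
```

View pics/t6.png

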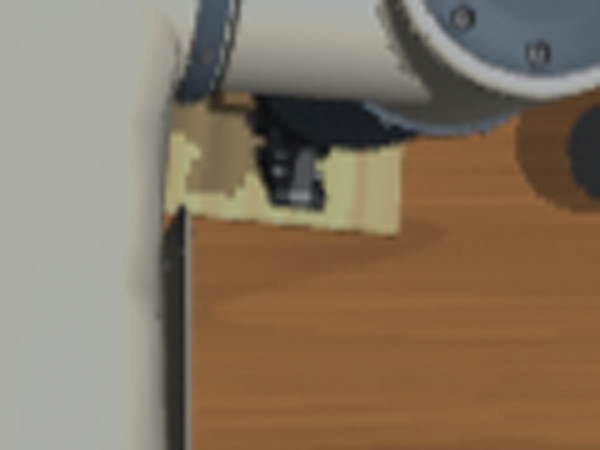

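arm_command:
  commands:
    - {"ax": 0,"ay": 0,"az": 0,"x": 0.03,"y": -0.04,"z": 0.5,"jaw": -1}
    - {"ax": 0,"ay": 0,"az": 0,"x": 0,"y": -0.04,"z": 0.5,"jaw": -1}
    - {"ax": 0,"ay": 0,"az": 0,"x": 0,"y": -0.04,"z": 0.5,"jaw": -1}
    - {"ax": 0,"ay": 0,"az": 0,"x": 0,"y": 0,"z": 0,"jaw": -1}
    - {"ax": 0,"ay": 0,"az": 0,"x": 0,"y": 0,"z": 0,"jaw": -1}
    - {"ax": 0,"ay": 0,"az": 0,"x": 0,"y": 0,"z": 0,"jaw": -1}
    - {"ax": 0,"ay": 0,"az": 0,"x": 0,"y": 0,"z": 0,"jaw": -1}

```text
t: 8.85
ee_pos: [0.498, -0.1941, 0.1021]
eef_rot: [175.5, -0.0, -95.8]
contact_force: [-0.7, -0.3, -1.9]
width: 0.0217
```

Run:
```python
from h import *
c=cam("top");s=cam("side")
show(); print(w2tray(sensors.read_state()["ee_pos"])*1000)
crop(c,290,120,430,240,5,"t7"); crop(s,225,110,365,230,5,"s7")
```

```text
t 8.95 pos [ 0.4978 -0.1941  0.1019] rot [175.48  -0.   -95.79] F [-0.2  0.4 -2.5] M [-0.01 -0.25  0.05] w 0.0214
[[-82.34910547   0.70130045 101.87606035]]
```

View pics/s7.png

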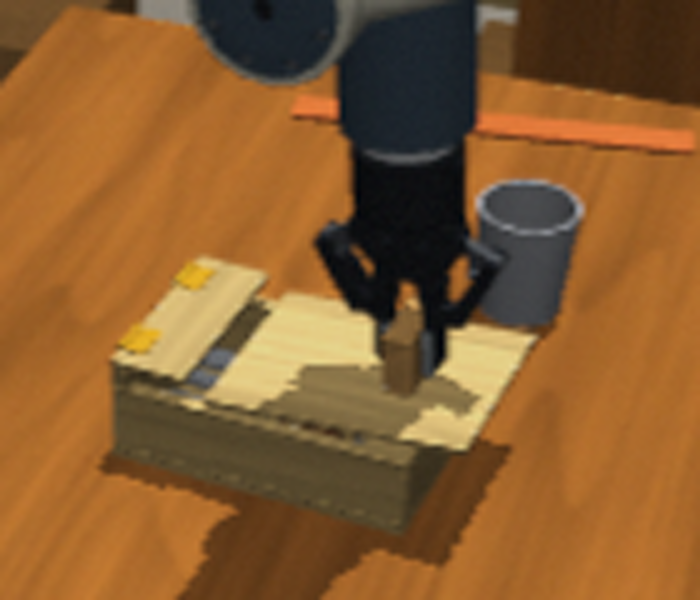

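View pics/t7.png

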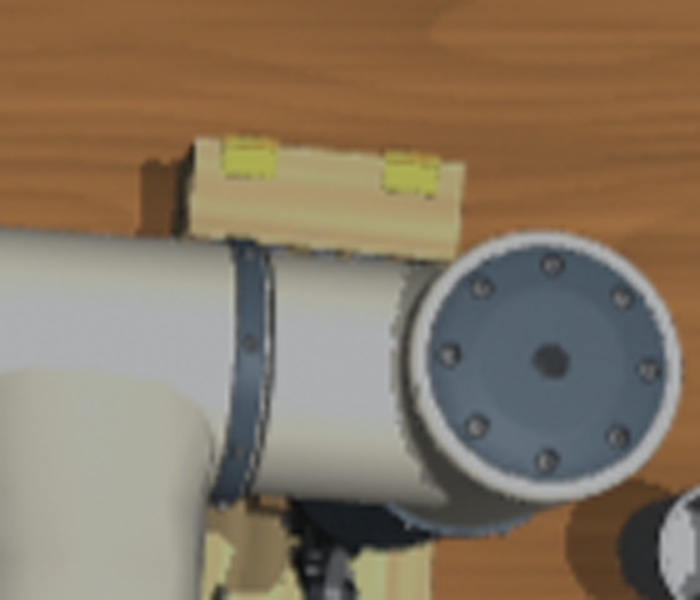

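The nose is just short of the mouth: left nose corner at crop (208,402), strip corner at (186,380). No contact so far. I'll start the slide slowly, along tray +x.

arm_command:
  commands:
    - {"ax": 0,"ay": 0,"az": 0,"x": 0,"y": -0.2,"z": -0.01,"jaw": -1}
    - {"ax": 0,"ay": 0,"az": 0,"x": 0,"y": -0.2,"z": -0.01,"jaw": -1}
    - {"ax": 0,"ay": 0,"az": 0,"x": 0,"y": -0.2,"z": -0.01,"jaw": -1}
    - {"ax": 0,"ay": 0,"az": 0,"x": 0,"y": -0.2,"z": -0.016,"jaw": -1}
    - {"ax": 0,"ay": 0,"az": 0,"x": 0,"y": -0.2,"z": -0.016,"jaw": -1}
    - {"ax": 0,"ay": 0,"az": 0,"x": 0,"y": 0,"z": 0,"jaw": -1}
    - {"ax": 0,"ay": 0,"az": 0,"x": 0,"y": 0,"z": 0,"jaw": -1}
    - {"ax": 0,"ay": 0,"az": 0,"x": 0,"y": 0,"z": 0,"jaw": -1}

```text
t: 9.62
ee_pos: [0.5273, -0.197, 0.1004]
eef_rot: [175.4, 0.0, -95.8]
contact_force: [0.1, 0.3, -1.5]
width: 0.0212
```

Run:
```python
from h import *
s=cam("side");c=cam("top")
show(); print(w2tray(sensors.read_state()["ee_pos"])*1000)
crop(s,225,140,335,230,6,"s8");crop(c,290,120,430,240,5,"t8")
```

```text
t 9.72 pos [ 0.5272 -0.197   0.1006] rot [175.4    0.   -95.79] F [ 0.3  0.1 -2.3] M [-0.04 -0.21  0.01] w 0.0217
[[-52.8567173    0.71605637 100.57778729]]
```

View pics/s8.png

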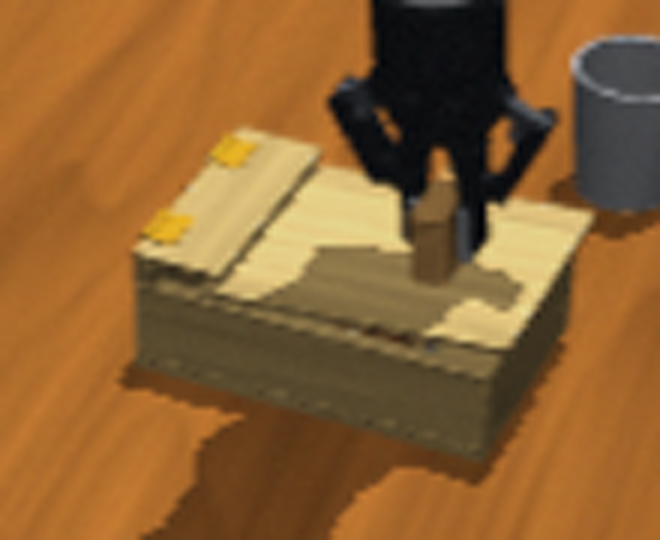

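The nose is inside the slot with the strip still flat and nothing touching. Continuing to just short of the stop.

arm_command:
  commands:
    - {"ax": 0,"ay": 0,"az": 0,"x": 0,"y": -0.2,"z": -0.02,"jaw": -1}
    - {"ax": 0,"ay": 0,"az": 0,"x": 0,"y": -0.2,"z": -0.018,"jaw": -1}
    - {"ax": 0,"ay": 0,"az": 0,"x": 0,"y": -0.2,"z": -0.018,"jaw": -1}
    - {"ax": 0,"ay": 0,"az": 0,"x": 0,"y": -0.15,"z": -0.012,"jaw": -1}
    - {"ax": 0,"ay": 0,"az": 0,"x": 0,"y": -0.1,"z": -0.01,"jaw": -1}
    - {"ax": 0,"ay": 0,"az": 0,"x": 0,"y": 0,"z": 0,"jaw": -1}
    - {"ax": 0,"ay": 0,"az": 0,"x": 0,"y": 0,"z": 0,"jaw": -1}
    - {"ax": 0,"ay": 0,"az": 0,"x": 0,"y": 0,"z": 0,"jaw": -1}

```text
t: 10.38
ee_pos: [0.5527, -0.1996, 0.1008]
eef_rot: [175.4, 0.0, -95.8]
contact_force: [0.4, 0.2, -3.7]
width: 0.0213
```

Run:
```python
from h import *
show(); print(w2tray(sensors.read_state()["ee_pos"])*1000)
```

```text
t 10.38 pos [ 0.5527 -0.1996  0.1008] rot [175.39   0.   -95.79] F [ 0.4  0.2 -3.7] M [-0.05 -0.27  0.02] w 0.0213
[[-27.19396993   0.72864623 100.77353693]]
```

arm_command:
  commands:
    - {"ax": 0,"ay": 0,"az": 0,"x": 0,"y": -0.06,"z": -0.005,"jaw": -1}
    - {"ax": 0,"ay": 0,"az": 0,"x": 0,"y": 0,"z": 0,"jaw": -1}
    - {"ax": 0,"ay": 0,"az": 0,"x": 0,"y": 0,"z": 0,"jaw": -1}

```text
t: 10.63
ee_pos: [0.5547, -0.1999, 0.101]
eef_rot: [175.4, -0.0, -95.8]
contact_force: [0.3, -0.2, -3.1]
width: 0.0216
```

arm_command:
  commands:
    - {"ax": 0,"ay": 0,"az": 0,"x": 0,"y": -0.035,"z": -0.003,"jaw": -1}
    - {"ax": 0,"ay": 0,"az": 0,"x": 0,"y": 0,"z": 0,"jaw": -1}
    - {"ax": 0,"ay": 0,"az": 0,"x": 0,"y": 0,"z": 0,"jaw": -1}

```text
t: 10.88
ee_pos: [0.5555, -0.1999, 0.1008]
eef_rot: [175.4, 0.0, -95.8]
contact_force: [-2.1, 0.3, -1.9]
width: 0.0211
```

Run:
```python
from h import *
show(); print(w2tray(sensors.read_state()["ee_pos"])*1000)
```

```text
t 10.88 pos [ 0.5555 -0.1999  0.1008] rot [ 1.7538e+02  1.0000e-02 -9.5790e+01] F [-2.1  0.3 -1.9] M [ 0.16  0.22 -0.07] w 0.0211
[[-24.44995644   0.78138881 100.84517166]]
```

Contact comes at tray x ≈ −24.4 mm, as predicted. One small confirming push, with a look at the squareness and the strip.

arm_command:
  commands:
    - {"ax": 0,"ay": 0,"az": 0,"x": 0,"y": -0.03,"z": -0.003,"jaw": -1}
    - {"ax": 0,"ay": 0,"az": 0,"x": 0,"y": 0,"z": 0,"jaw": -1}
    - {"ax": 0,"ay": 0,"az": 0,"x": 0,"y": 0,"z": 0,"jaw": -1}

```text
t: 11.13
ee_pos: [0.5556, -0.1998, 0.1008]
eef_rot: [175.3, 0.0, -95.8]
contact_force: [-5.6, 0.8, -0.4]
width: 0.0215
```

Run:
```python
from h import *
s=cam("side");c=cam("top")
show(); print(w2tray(sensors.read_state()["ee_pos"])*1000)
crop(s,225,140,335,230,6,"s9");crop(c,300,130,430,240,5.5,"t9")
```

```text
t 11.23 pos [ 0.5556 -0.1998  0.1007] rot [ 1.7528e+02  2.0000e-02 -9.5800e+01] F [-5.5  1.6 -0.1] M [ 0.53  1.36 -0.18] w 0.0213
[[-24.30251382   0.80608846 100.74418734]]
```

View pics/s9.png

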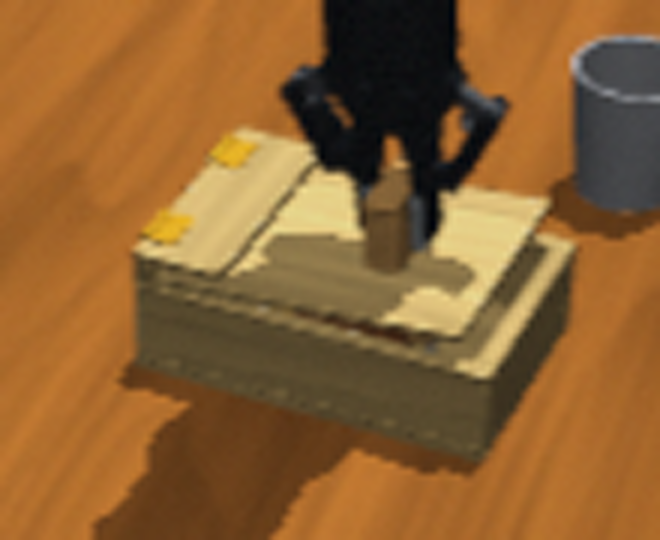

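View pics/t9.png

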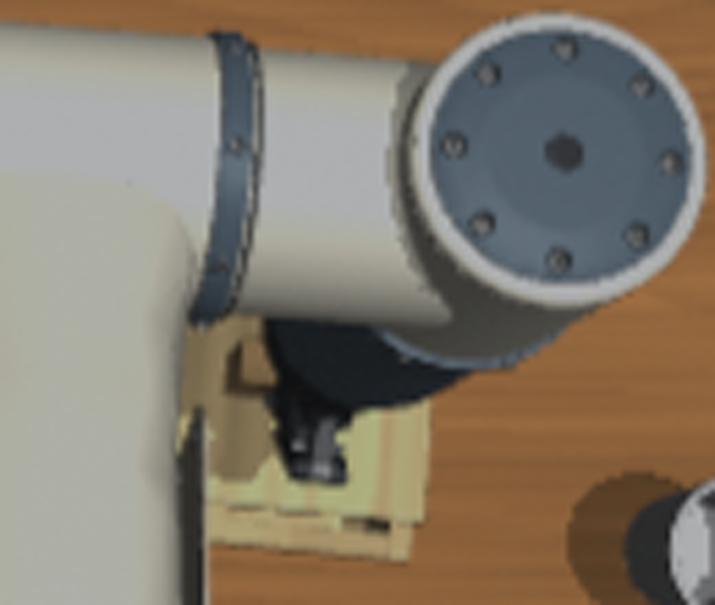

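Nose is at the stop with the strip flat. Checking lateral position from the corners: lid near-right (423,522) and tray near-right (407,560) in the top crop; lid near corners (551,200) and (462,336), tray near corners (577,245) and (490,378) in the side crop.

Run:
```python
from h import *
c=cam("top");s=cam("side")
P=lambda l,ox,oy,k:[(ox+(x+.5)/k-.5,oy+(y+.5)/k-.5) for x,y in l]
f=lambda n,c,l,ox,oy,k,z: print(n,(w2tray(ray(c,P(l,ox,oy,k),z))*1000)[:,:2].round(1).tolist())
f("top lid NR",c,[(423,522)],300,130,5.5,.084)
f("top tray NR",c,[(407,560)],300,130,5.5,.060)
f("side lid NR NL",s,[(551,200),(462,336)],225,140,6,.084)
f("side tray NR NL",s,[(577,245),(490,378)],225,140,6,.06)
show()
```

```text
top lid NR [[-91.7, -74.2]]
top tray NR [[-110.7, -73.8]]
side lid NR NL [[-89.9, -77.2], [-90.9, 73.4]]
side tray NR NL [[-109.5, -73.2], [-108.7, 72.7]]
t 11.33 pos [ 0.5556 -0.1999  0.1008] rot [ 1.7529e+02  1.0000e-02 -9.5810e+01] F [-4.8  2.1  0.5] M [ 0.5   1.35 -0.19] w 0.0212
```

The lateral offset is about −0.4 to −1.5 mm, so I'll nudge +0.6 mm while levelling about the nose, backing off as the rotation pushes the nose forward.

arm_command:
  commands:
    - {"ax": 0.2,"ay": 0,"az": 0,"x": -0.01,"y": 0.012,"z": 0.08,"jaw": -1}
    - {"ax": 0.2,"ay": 0,"az": 0,"x": -0.01,"y": 0.014,"z": 0.08,"jaw": -1}
    - {"ax": 0,"ay": 0,"az": 0,"x": 0,"y": 0,"z": 0,"jaw": -1}
    - {"ax": 0,"ay": 0,"az": 0,"x": 0,"y": 0,"z": 0,"jaw": -1}

```text
t: 11.67
ee_pos: [0.5545, -0.1992, 0.0958]
eef_rot: [177.6, 0.0, -95.8]
contact_force: [-4.6, 1.4, -1.2]
width: 0.0212
```

Run:
```python
from h import *
show(); print(w2tray(sensors.read_state()["ee_pos"])*1000)
```

```text
t 11.67 pos [ 0.5545 -0.1992  0.0958] rot [ 1.7757e+02  2.0000e-02 -9.5810e+01] F [-4.6  1.4 -1.2] M [ 0.37  1.52 -0.16] w 0.0212
[[-25.45401836   1.32733483  95.80242171]]
```

arm_command:
  commands:
    - {"ax": 0.2,"ay": 0,"az": 0,"x": 0,"y": 0.015,"z": 0.1,"jaw": -1}
    - {"ax": 0.2,"ay": 0,"az": 0,"x": 0,"y": 0.015,"z": 0.1,"jaw": -1}
    - {"ax": 0,"ay": 0,"az": 0,"x": 0,"y": 0,"z": 0,"jaw": -1}
    - {"ax": 0,"ay": 0,"az": 0,"x": 0,"y": 0,"z": 0,"jaw": -1}

```text
t: 12.0
ee_pos: [0.5535, -0.1991, 0.0907]
eef_rot: [179.9, -0.0, -95.8]
contact_force: [-7.1, 2.4, 2.7]
width: 0.0212
```

Run:
```python
from h import *
s=cam("side");c=cam("top")
show(); print(w2tray(sensors.read_state()["ee_pos"])*1000)
crop(s,225,140,335,230,7,"s10");crop(c,310,180,390,240,8,"t10")
```

```text
t 12.10 pos [ 0.5535 -0.1991  0.0907] rot [179.84  -0.   -95.79] F [-7.9  2.1  4.6] M [ 0.92  2.69 -0.14] w 0.0212
[[-26.50785505   1.32065561  90.74452564]]
```

View pics/s10.png

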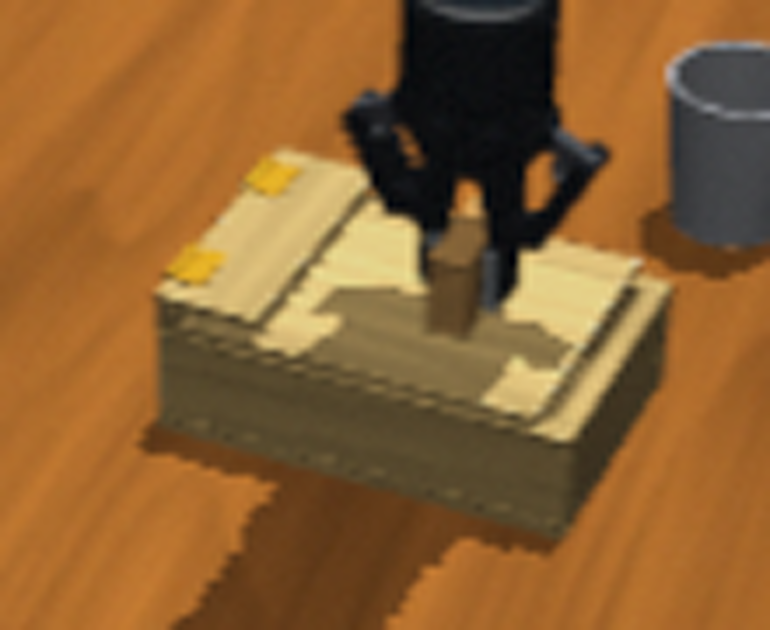

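View pics/t10.png

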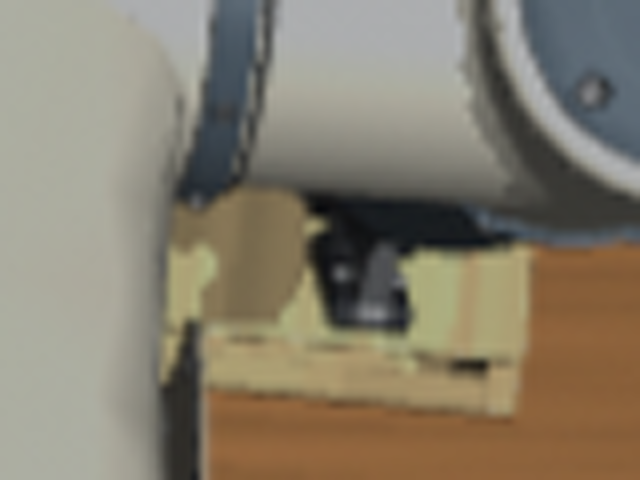

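The lid is level, about 3 mm above the rims, against the stop with the strip flat. Checking y and yaw from these corners.

Run:
```python
from h import *
c=cam("top");s=cam("side")
P=lambda l,ox,oy,k:[(ox+(x+.5)/k-.5,oy+(y+.5)/k-.5) for x,y in l]
f=lambda n,c,l,ox,oy,k,z: print(n,(w2tray(ray(c,P(l,ox,oy,k),z))*1000)[:,:2].round(1).tolist())
f("top lid NR",c,[(526,358)],310,180,8,.069)
f("top tray NR",c,[(514,413)],310,180,8,.060)
f("side lid NR NL",s,[(641,263),(530,416)],225,140,7,.069)
f("side tray NR NL",s,[(671,290),(568,441)],225,140,7,.06)
show()
```

```text
top lid NR [[-90.9, -74.7]]
top tray NR [[-110.0, -74.4]]
side lid NR NL [[-91.5, -73.0], [-87.3, 73.8]]
side tray NR NL [[-109.7, -69.2], [-107.1, 73.3]]
t 12.20 pos [ 0.5535 -0.1991  0.0908] rot [179.84  -0.   -95.79] F [-6.8  2.9  5. ] M [ 0.96  2.78 -0.13] w 0.0215
```

Level and square within the measuring error. Now the press, in stages.

arm_command:
  commands:
    - {"ax": 0,"ay": 0,"az": 0,"x": 0,"y": 0.01,"z": 0.06,"jaw": -1}
    - {"ax": 0,"ay": 0,"az": 0,"x": 0,"y": 0,"z": 0.06,"jaw": -1}
    - {"ax": 0,"ay": 0,"az": 0,"x": 0,"y": 0,"z": 0,"jaw": -1}
    - {"ax": 0,"ay": 0,"az": 0,"x": 0,"y": 0,"z": 0,"jaw": -1}

```text
t: 12.53
ee_pos: [0.5535, -0.1992, 0.0882]
eef_rot: [179.9, -0.0, -95.8]
contact_force: [-9.1, 2.9, 9.8]
width: 0.0213
```

Run:
```python
from h import *
show(); print(w2tray(sensors.read_state()["ee_pos"])*1000)
```

```text
t 12.53 pos [ 0.5535 -0.1992  0.0882] rot [ 1.7991e+02 -2.0000e-02 -9.5780e+01] F [-9.1  2.9  9.8] M [ 1.37  3.24 -0.2 ] w 0.0213
[[-26.49242102   1.2434547   88.21128924]]
```

arm_command:
  commands:
    - {"ax": 0,"ay": 0,"az": 0,"x": 0,"y": 0.01,"z": 0.04,"jaw": -1}
    - {"ax": 0,"ay": 0,"az": 0,"x": 0,"y": 0.01,"z": 0.04,"jaw": -1}
    - {"ax": 0,"ay": 0,"az": 0,"x": 0,"y": 0,"z": 0,"jaw": -1}
    - {"ax": 0,"ay": 0,"az": 0,"x": 0,"y": 0,"z": 0,"jaw": -1}

```text
t: 12.87
ee_pos: [0.5534, -0.1992, 0.0878]
eef_rot: [-180.0, -0.0, -95.8]
contact_force: [-13.3, 6.1, 19.6]
width: 0.0214
```

Run:
```python
from h import *
s=cam("side");c=cam("top")
show(); print(w2tray(sensors.read_state()["ee_pos"])*1000)
crop(s,225,140,335,230,7,"s11");crop(c,310,180,390,240,8,"t11")
```

```text
t 12.97 pos [ 0.5534 -0.1992  0.0878] rot [-1.7997e+02 -4.0000e-02 -9.5760e+01] F [-12.7   5.8  19.5] M [ 2.21  4.25 -0.33] w 0.0213
[[-26.58660415   1.23810084  87.75472251]]
```

View pics/s11.png

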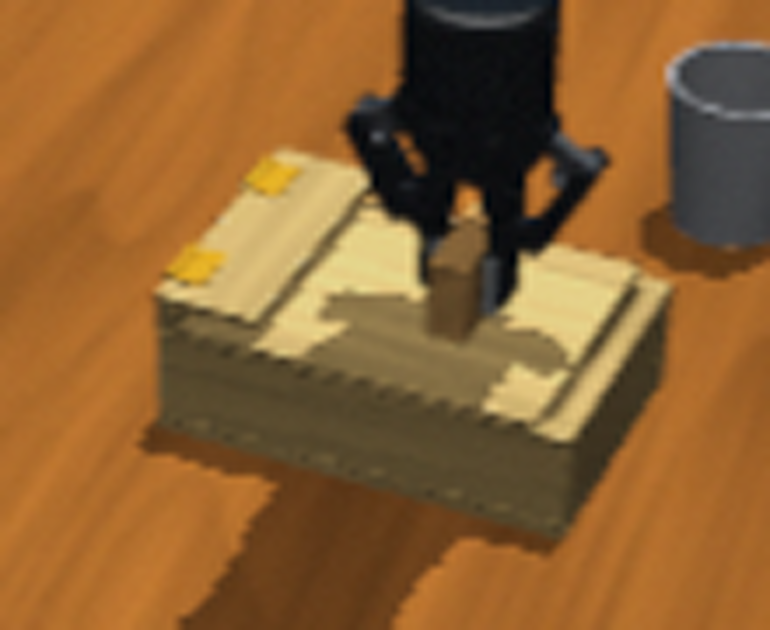

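View pics/t11.png

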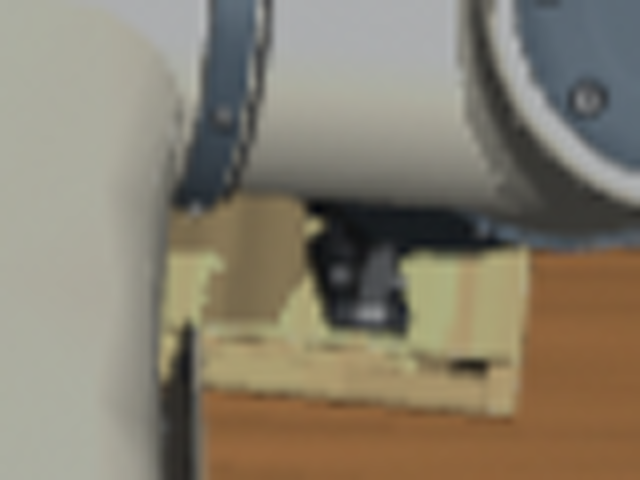

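The TCP is at 87.75 mm, which is rim level (60 + 27.8), and the force rises steeply there. The side view shows the lid flush on the wall and the strip flat. I'll add a touch of press, ease the sideways load, and let it settle.

arm_command:
  commands:
    - {"ax": 0,"ay": 0,"az": 0,"x": 0.01,"y": 0.01,"z": 0.02,"jaw": -1}
    - {"ax": 0,"ay": 0,"az": 0,"x": 0,"y": 0,"z": 0,"jaw": -1}
    - {"ax": 0,"ay": 0,"az": 0,"x": 0,"y": 0,"z": 0,"jaw": -1}
    - {"ax": 0,"ay": 0,"az": 0,"x": 0,"y": 0,"z": 0,"jaw": -1}
    - {"ax": 0,"ay": 0,"az": 0,"x": 0,"y": 0,"z": 0,"jaw": -1}
    - {"ax": 0,"ay": 0,"az": 0,"x": 0,"y": 0,"z": 0,"jaw": -1}

```text
t: 13.47
ee_pos: [0.5533, -0.1992, 0.0878]
eef_rot: [-179.9, -0.0, -95.8]
contact_force: [-13.2, 7.3, 22.2]
width: 0.0208
```

Run:
```python
from h import *
s=cam("side")
for i in range(3): cam("top"); show()
print(w2tray(sensors.read_state()["ee_pos"])*1000)
P=lambda l,ox,oy,k:[(ox+(x+.5)/k-.5,oy+(y+.5)/k-.5) for x,y in l]
c=cam("top")
for n,l,z in(("lid NR",[(522,358)],.066),("tray NR",[(514,413)],.06)): print(n,w2tray(ray(c,P(l,310,180,8),z))*1000)
crop(s,205,120,345,240,5,"s12")
```

```text
t 13.57 pos [ 0.5534 -0.1992  0.0877] rot [-1.7991e+02 -3.0000e-02 -9.5750e+01] F [-13.3   7.1  22.1] M [ 2.82  4.5  -0.31] w 0.0212
t 13.62 pos [ 0.5533 -0.1992  0.0877] rot [-1.7992e+02 -3.0000e-02 -9.5750e+01] F [-12.8   7.6  21.8] M [ 2.81  4.51 -0.27] w 0.0215
t 13.67 pos [ 0.5534 -0.1992  0.0878] rot [-1.7992e+02 -3.0000e-02 -9.5750e+01] F [-12.9   6.7  22.7] M [ 2.8   4.56 -0.29] w 0.0212
[[-26.58282737   1.20974666  87.75174935]]
lid NR [[-90.86944353 -74.09142847  66.        ]]
tray NR [[-110.0244612   -74.36324168   60.        ]]
```

View pics/s12.png

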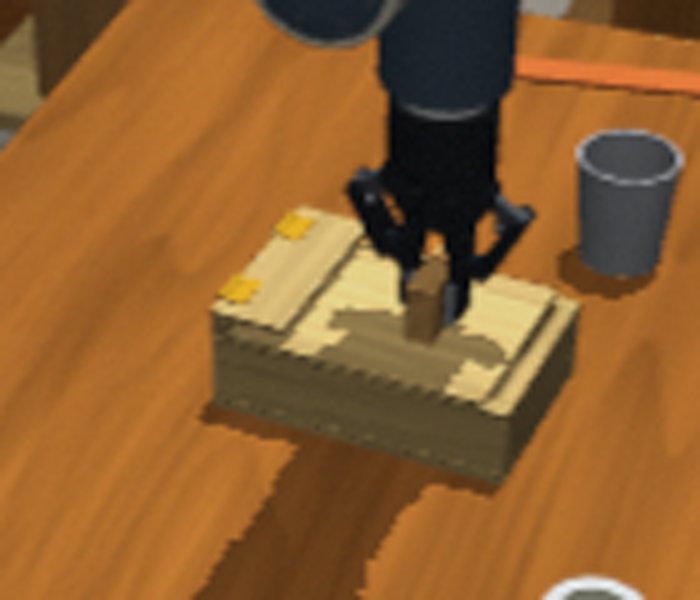

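The lid is flat on the rims, square and against the stop. The strip is level at crop (285,265), the grip is steady, and the downward press is about 22 N. Handing in.

Run:
```python
from h import *
print(bot.sign_off())
```

```text
the job is handed in; nothing more can be done
None
```

The tray is closed and I handed the job in at about 13.8 s, with the arm still holding the lid pressed down. I took the lid by its block and slid it nose-down (about 4.5°) under the strip to the end stop. I then levelled it about its nose and pressed it onto the rims against the bar.

**Last checks:**
- **Height:** the tool was at 87.75 mm, against 87.8 mm expected for a lid flat on the rims. The downward push was a steady 22 N or so, and the lid sat within about 0.2° of level.
- **Against the stop:** contact came where predicted. The lid is held there with about 13 N, probably about 1 mm past your nominal x = +2 mm, because the stop face is at +98 mm.
- **Strip and bystanders:** in the last side picture the strip lies level and the tin is upright where it was. The arm's path stayed clear of the glue and the tape, but I took no last picture of either whole.

**Disagreements and leftovers:**
- **Sideways position:** the top camera puts the lid within about 0.5 mm of the tray's side. The side camera's corner picks showed offsets of up to about 2 mm, which I took as picking error.
- **Side load:** about 7 N sideways remains on the grip, which I did not fully ease.

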